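# Mesh the gearhead and bring its output flag to the mark

## Task

The gearhead on the repair bench is out of gear. Ease its gear-change knob down gently while rocking it round until the hidden teeth mesh and the knob is fully home; never force tooth against tooth. Then turn the knob to bring the red output flag onto the white mark (do not push the flag itself), let go, and leave the things around it where they lie.

Things in the scene. Friction and masses are not known exactly. Their poses are not given: they have to be found in the camera images.
- knob_grip (a point): Grip centre of the black ribbed round gear-change knob, on its vertical axis. Knob: diameter 40 mm, 42 mm tall, on an orange flange (diameter 66 mm, 6 mm thick). This point is 18 mm below the knob's top, 24 mm above the flange's upper face; 182 mm above the bench with the knob fully raised, 170 mm when home. Its yaw does not tell where the teeth are.
- knob (a joint): How far the knob has been slid straight down, m: 0 fully raised (out of gear), 0.012 fully home (solid stop). It stays where it is left: sliding friction 2.5 N, weight about 1.8 N. Turning the knob turns the input spindle and four dog teeth under the flange, with 0.02 N m of friction out of mesh and no stops.
- cup_rim (a point): Centre of the upper rim of the dark cup on the output dial, on the knob's axis, 140 mm above the bench. Cup diameter 60 mm. With the knob home its flange sits on this rim; raised, a 12 mm gap shows between them.
- teeth: Unseen ring of 8 steel teeth (45 degrees apart) in the cup, turning with the output; origin on the axis at bench height. The knob's dogs meet it after 4 mm of knob travel, tooth on tooth, at an unknown angle from the next gap; a gap leaves only 0.09 rad for the dogs to enter. The ring gives on a spring of 12 N/mm, with little friction; over 18 N damages the teeth (aim for 10 N or less).
- output (a joint): Angle of the output dial and red flag, rad, positive counter-clockwise from above; 0 = flag pointing at the middle of the white mark. It starts well on the positive side, so it must come back clockwise. Held by 0.08 N m of friction; once the teeth mesh it follows the knob one to one with 0.09 rad of play, before that not at all.
- mark (a point): White mark, 12 mm wide, fixed on top of the blue gear case (150 x 150 mm, top 110 mm above the bench), 66 mm out from the knob's axis; x points away from the axis through the mark. An aluminium motor, diameter 95 mm, lies beyond it at the same side, reaching 205 mm from the axis.
- multimeter: Yellow multimeter lying on the bench, 185 x 90 x 40 mm; origin under its middle. Leave alone.
- screwdriver: Red-handled screwdriver lying on the bench beside the gearhead, about 200 mm long. Leave alone.
- coupling: Aluminium shaft coupling standing on the bench, diameter 40 mm, 36 mm tall; origin under its middle. Leave alone.
- flag_tip (a point): Outer tip of the red flag, a bar 34 x 5 x 4 mm lying on the aluminium output dial (diameter 100 mm, upper face 119 mm above the bench). The bar reaches from 29 to 63 mm out from the knob's axis; this point is at 63 mm, 121 mm above the bench, its x axis along the bar, outwards.

How it is judged (in metres and radians):
On the way:
1. the knob is fully home, its teeth in mesh (value of joint knob above 0.0105 m), for 0.2 s.
At the end, for the whole second after the job is handed in: the knob is home (slid down at least 10.5 of 12 mm) and the output flag rests within 0.1 rad of the white mark (value of joint knob above 0.0105 m and value of joint output between -0.1 and 0.1 rad and velocity of joint output between -0.05 and 0.05 rad/s); the robot touches nothing.
It fails at once if the teeth are forced (more than 18 N on them) (contact force between teeth and anything else above 18 N).
It fails at once if the flag is pushed directly (more than 2 N) (contact force between output_c2 and anything else above 2 N).
It fails at once if the multimeter is moved by more than 15 mm (distance of multimeter from where it was at the start of the episode above 0.015 m).
It fails at once if the screwdriver is moved by more than 15 mm (distance of screwdriver from where it was at the start of the episode above 0.015 m).
It fails at once if the coupling is moved by more than 15 mm (distance of coupling from where it was at the start of the episode above 0.015 m).
It also fails if it takes over 51 s, if anything falls off the work surface, if the arm or the gripper's body presses on something with over 40 N, if the wrist force passes 120 N, or if a joint passes its speed limit or range.

## Robot

A 6-joint arm with a two-finger parallel gripper is mounted at the origin on the work surface. World frame = base frame: x ahead of the robot, y to its left, z up, the work surface at z = 0. Lengths are in mm, angles in degrees, forces in N, time in s.
With the tool pointing down it reaches from about 350 to 850 mm from the base axis. Payload 8.1 kg.
Tool frame: the origin (TCP) lies at the very end of the fingers, on their centre line; the grasp point (between the pads) lies 19 mm behind it (r.grip_depth is the distance from the TCP to the grasp point, in mm); y points along the fingers, z is the direction in which the jaws open and shut, and the axes are right-handed (so a half turn about y gives the same grasp; the last joint's range is limited). The gripper opens to 85 mm and grips with 20 to 120 N. Pads are 22 mm wide; open, the fingers measure 114 mm over their backs; the gripper's body (76 mm by 85 mm) begins 54 mm behind the grasp point. The pads swing forward as they close: fully open they stand 13 mm farther back than shut.
Start: joints at [61.341, 7.471, 85.268, -0, 87.261, -4.893], TCP at [241.784, 549.132, 231.292] pointing down, gripper open.
Joint ranges: [-169.43, 169.43], [-51.17, 129.36], [1.28, 143.12], [-76.62, 256.62], [0, 156.53], [-152.29, 152.29]. Speed limits (degrees/s): [136.94, 136.94, 159.86, 180, 180, 180].

## Interface

Orientations are given as [roll, pitch, yaw] about the fixed x, y, z axes, in that order (R = Rz(yaw) Ry(pitch) Rx(roll)).
In Python, from bench import readout, eyes, r gives the robot as it stands. The module is installed in compiled form; this text tells all that it offers.
- The arm moves only by the tool move_arm, never from a script. Its argument "motion" is text: rows parted by semicolons, each of 6 numbers parted by spaces: the shift along the world's x, y, z in cm, then the turn, a rotation vector about the world's x, y, z in degrees. A call has 1 to 10 rows; each row is the pose to reach, as a shift and turn from the pose commanded when the call began; what a row does not reach only later rows make up. A row lasts 1/12 s, in which the tool goes at most 41.7 mm and 7.16 degrees, less where a joint would pass 70% of its speed; a pose out of reach is approached as far as the arm can. A call with a gripper value outside its range is refused whole. "fingers" is the finger opening in cm, from 0 to 8.54, set as the call begins (left out, the last holds). The fingers move at their own pace and stop on an object; "squeeze" is the grip in N (left out, the last holds). Time passes only in rows, so rows that repeat a pose let the fingers close. It gives the time, the measured TCP pose, the force and the opening at its end, in the units of the state.
- readout.sense(): the state, without advancing time (a new reading comes with each control period).
- eyes.snapshot(name): name is "scene" or "top"; returns a dict with "image" (420x560x3 uint8, blue, green, red), "fx", "fy", "cx", "cy" (pixels), "dist_coeffs" ([k1, k2, p1, p2, k3] as OpenCV has them; the pictures are not rectified), "world_to_cam" (4x4, takes a point from world to camera coordinates). Camera axes: x right, y down, z forward; pixel columns grow to the right and rows downward; lengths in mm; the calibration is good to about 2 mm. A picture is of the moment at which its call begins. There is no depth.
- r.hand_in(): hands the job in, once; it reports no verdict.
The state is a dict: "time": time; "joint_pos": joint angles; "qd": joint speeds; "joint_efforts": joint torques, N m; "tool_pos": TCP position; "tcp_rot": TCP orientation; "ft_force": force on the tool from outside, world axes, zero at the start; "wrist_torque": the same for the moment, N m; "finger_gap": finger opening in mm.
Only numpy, scipy, OpenCV 4.12 (cv2) and the standard library are available. Lean on these libraries where they do the work, as an engineer would, in place of code of your own. Each camera call takes 0.05 s, during which the arm holds its last target. There are 200 camera calls.

## Working session

There is one attempt and no reset: what is moved stays moved. The work goes in short steps, Python scripts to look and compute and a tool call to move; the robot and the scene stay as the last step left them, time stands still between calls to the robot, and variables do not carry over. Pictures are saved under pics/ and viewed, about 8 in all and at most 12, crops included, and the job is handed in when it is done.

Besides the shell and the picture viewer there is one more tool, called in YAML: its name, and indented under it one key for each argument. move_arm: Moves the arm, as the interface text tells. Its arguments: {"type":"object","properties":{"motion":{"type":"string"},"fingers":{"type":"number"},"squeeze":{"type":"number"}},"required":["motion"]}

```bash
mkdir -p pics
cat > h.py <<'E'
import numpy as np,cv2
from bench import readout,eyes,r
def K(s): return np.array([[s["fx"],0,s["cx"]],[0,s["fy"],s["cy"]],[0,0,1.]])
def ray(s,uv,z):
    W=np.array(s["world_to_cam"]);R,t=W[:3,:3],W[:3,3]
    p=cv2.undistortPoints(np.array([[uv]],float),K(s),np.array(s["dist_coeffs"],float))[0,0]
    d=R.T@np.array([*p,1]);c=-R.T@t
    return c+d*(z-c[2])/d[2]
def proj(s,P):
    W=np.array(s["world_to_cam"])
    return cv2.projectPoints(np.array(P,float).reshape(-1,3),cv2.Rodrigues(W[:3,:3])[0],W[:3,3],K(s),np.array(s["dist_coeffs"],float))[0][:,0]
E
python3 - <<'E'
from h import *
for n in("scene","top"):
    s=eyes.snapshot(n);cv2.imwrite(f"pics/{n}0.png",s["image"])
    import pickle;pickle.dump({k:v for k,v in s.items()},open(f"{n}0.pkl","wb"))
    W=np.array(s["world_to_cam"]);print(n,-W[:3,:3].T@W[:3,3],s["fx"])
print(readout.sense())
E
```

```text
scene [1025.12275636  433.95828505  801.37439337] 498.6644804810468
top [ 461.42887409   59.71384679 1239.44716065] 479.193867281955
{'time': 0.1, 'joint_pos': array([ 6.13429678e+01,  7.51195526e+00,  8.53247143e+01,  5.25260657e-04,
        8.72604340e+01, -4.89238800e+00]), 'qd': array([-0.05970091, -0.15307052, -0.16338078, -0.00758179,  0.00606297,
       -0.02293356]), 'joint_efforts': array([ 1.37899278e-03, -5.70957792e+01, -5.01938117e+01, -1.82568670e-04,
        8.18909408e-03,  1.24851231e-04]), 'tool_pos': array([241.51744188, 548.69735639, 230.32102971]), 'tcp_rot': array([-9.00967050e+01,  8.80413353e-03, -2.37646771e+01]), 'ft_force': array([-0.4017006 ,  0.56145073, -0.56172253]), 'wrist_torque': array([-0.04527493, -0.04047451, -0.00613838]), 'finger_gap': 85.69398877441415}
```

View pics/scene0.png

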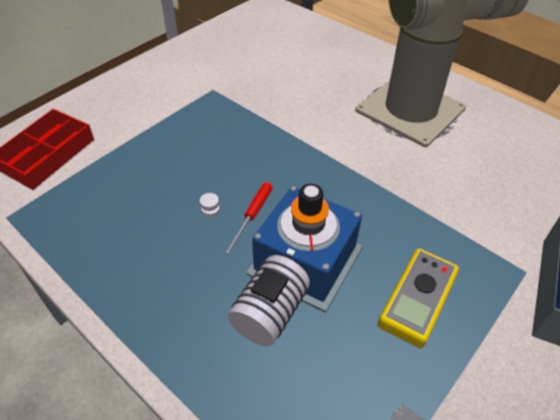

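View pics/top0.png

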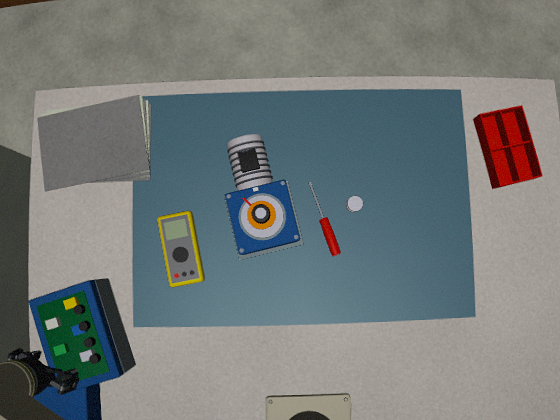

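The top view shows the gearhead with its knob near (261,213), the mark near (255,188), the flag near (247,202), and the motor beyond the mark. I'll enlarge it.

Run:
```python
from h import *
import pickle
s=pickle.load(open("top0.pkl","rb"));c=s["image"][170:260,215:315];cv2.imwrite("pics/c1.png",cv2.resize(c,None,fx=6,fy=6,interpolation=cv2.INTER_CUBIC))
s=pickle.load(open("scene0.pkl","rb"));c=s["image"][170:270,240:370];cv2.imwrite("pics/c2.png",cv2.resize(c,None,fx=6,fy=6,interpolation=cv2.INTER_CUBIC))
```

```text
(no output)
```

View pics/c1.png

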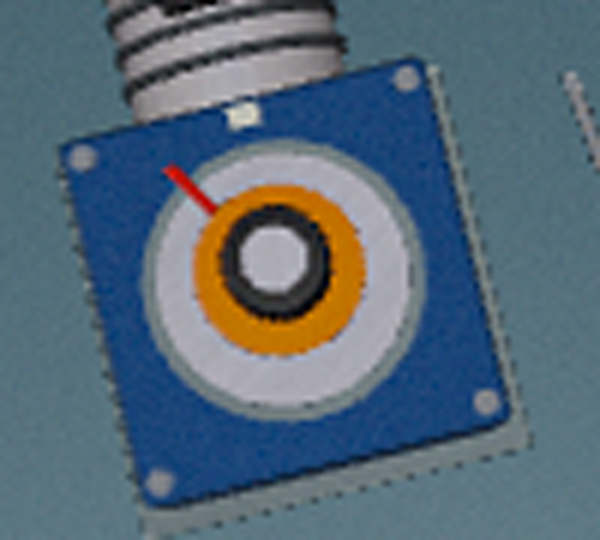

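View pics/c2.png

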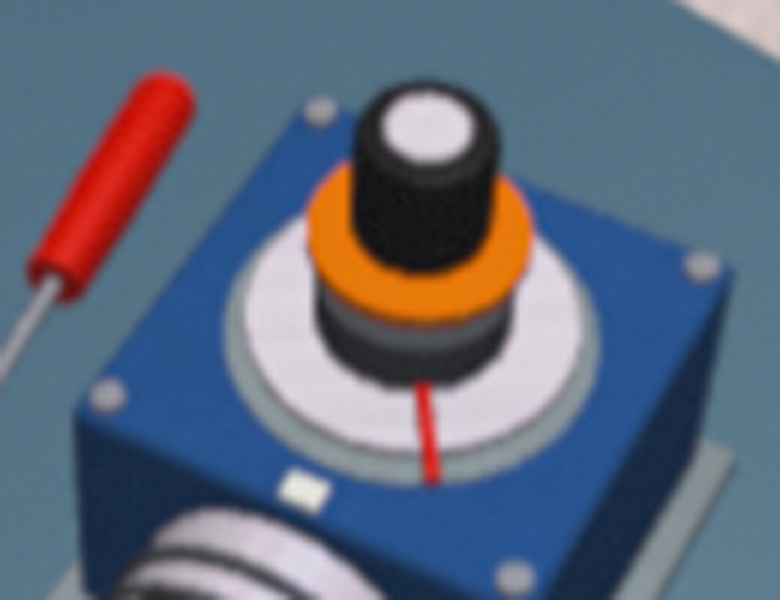

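The enlarged crops show these positions. In top: knob cap (274,259), flange (279,270), dial (284,280), mark (243,115), flag tip (168,170). In scene: cap (429,128), mark (304,491), flag tip (432,482).

Run:
```python
from h import *
import pickle
s=pickle.load(open("top0.pkl","rb"));q=pickle.load(open("scene0.pkl","rb"))
f=lambda x,y,u,v:((x+.5)/6-.5+u,(y+.5)/6-.5+v)
P={}
for n,S,o,x,y,z in[("knob",s,(215,170),274,259,200),("flange",s,(215,170),279,270,158),("dial",s,(215,170),284,280,118),("mark",s,(215,170),243,115,110),("flag",s,(215,170),168,170,123),
 ("knob2",q,(240,170),429,128,200),("mark2",q,(240,170),304,491,110),("flag2",q,(240,170),432,482,123)]:
    P[n]=ray(S,f(x,y,*o),z);print(n,P[n].round(1))
c=P["dial"][:2]
c=np.mean([P[k][:2] for k in("knob","flange","dial","knob2")],0);print(c)
for k in("mark","flag","mark2","flag2"):
    d=P[k][:2]-c;print(k,np.hypot(*d),np.degrees(np.arctan2(d[1],d[0])))
```

```text
knob [562.   99.5 200. ]
flange [561.8  99.3 158. ]
dial [561.5  98.9 118. ]
mark [628.4 113.9 110. ]
flag [605.6 143.2 123. ]
knob2 [561.3 101.8 200. ]
mark2 [626.7 115.5 110. ]
flag2 [607.8 146.4 123. ]
[561.63999598  99.87073745]
mark 68.23126599099751 11.852152836208866
flag 61.67779889877952 44.56602037538119
mark2 66.94584092575457 13.543862603569249
flag2 65.49212650814388 45.22484535134635
```

The knob axis is at about (561.6, 99.8). The mark lies at about 12.7° and the flag at about 45°, so the output reads about +0.56 rad. I'll move above the knob and keep the current yaw, which leaves plenty of clockwise wrist range.

move_arm:
  motion: "32 -44.9 0 0 0 0;32 -44.9 0 0 0 0;32 -44.9 0 0 0 0;32 -44.9 0 0 0 0;32 -44.9 0 0 0 0;32 -44.9 0 0 0 0;32 -44.9 0 0 0 0;32 -44.9 0 0 0 0;32 -44.9 0 0 0 0;32 -44.9 0 0 0 0"
  fingers: 8.54

```text
time: 0.93
tool_pos: [484.2, 207.9, 231.0]
tcp_rot: [-90.0, 0.0, -23.8]
ft_force: [1.1, 0.5, -0.3]
finger_gap: 85.7
```

move_arm:
  motion: "7.78 -10.98 0 0 0 0;7.78 -10.98 0 0 0 0;7.78 -10.98 0 0 0 0;7.78 -10.98 0 0 0 0;7.78 -10.98 0 0 0 0;7.78 -10.98 0 0 0 0;7.78 -10.98 0 0 0 0"

```text
time: 1.52
tool_pos: [560.7, 101.0, 230.9]
tcp_rot: [-90.0, 0.1, -23.7]
ft_force: [0.6, 0.2, 0.9]
finger_gap: 85.2
```

Run:
```python
from h import *
st=readout.sense();print(st["tool_pos"],st["joint_pos"],st["ft_force"])
s=eyes.snapshot("scene");c=s["image"][120:270,230:390].copy()
c=cv2.resize(c,None,fx=4.5,fy=4.5,interpolation=cv2.INTER_CUBIC);cv2.imwrite("pics/c3.png",c)
```

```text
[560.68620545 100.98207037 230.88011794] [ 5.03495288e+00  2.86302431e+00  9.01975818e+01  2.90428138e-02
  8.69978820e+01 -6.12324843e+01] [0.62452482 0.20427086 0.91188877]
```

View pics/c3.png

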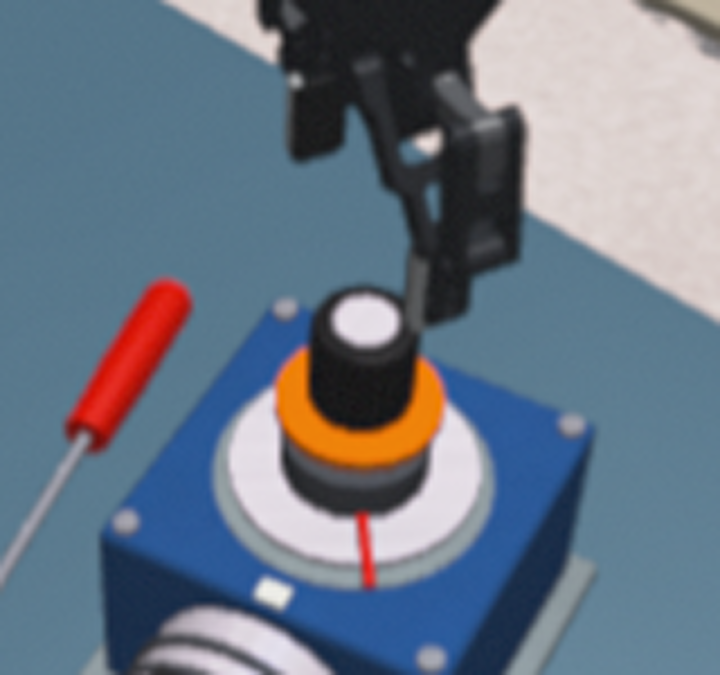

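The open fingers straddle the knob and sit above it. The knob, flag and mark haven't moved. Descending.

move_arm:
  motion: "0 0 -2 0 0 0;0 0 -4 0 0 0;0 0 -5 0 0 0;0 0 -6 0 0 0;0 0 -6.5 0 0 0;0 0 -6.5 0 0 0;0 0 -6.5 0 0 0"

```text
time: 2.15
tool_pos: [561.5, 100.3, 166.8]
tcp_rot: [-90.0, -0.0, -23.7]
ft_force: [-0.1, 0.2, -0.0]
finger_gap: 85.3
```

move_arm:
  motion: "0 0 0 0 0 0;0 0 0 0 0 0;0 0 0 0 0 0;0 0 0 0 0 0;0 0 0 0 0 0;0 0 0 0 0 0;0 0 0 0 0 0;0 0 0 0 0 0;0 0 0 0 0 0;0 0 0 0 0 0"
  fingers: 3.4
  squeeze: 40

```text
time: 2.98
tool_pos: [562.4, 101.2, 167.1]
tcp_rot: [-89.8, -0.1, -23.7]
ft_force: [3.8, 5.8, 0.1]
finger_gap: 39.1
```

The grip is closed at 39 mm with about 7 N of side load. I'll recentre by about 1.2 mm along the jaw axis and lower 2.5 mm, still short of tooth contact.

move_arm:
  motion: "0.03 0.06 0 0 0 0;0.06 0.12 0 0 0 0;0.06 0.12 -0.05 0 0 0;0.06 0.12 -0.1 0 0 0;0.06 0.12 -0.15 0 0 0;0.06 0.12 -0.2 0 0 0;0.06 0.12 -0.25 0 0 0;0.06 0.12 -0.25 0 0 0;0.06 0.12 -0.25 0 0 0"

```text
time: 3.73
tool_pos: [562.4, 101.4, 163.9]
tcp_rot: [-90.0, -0.0, -23.8]
ft_force: [3.7, 3.4, 0.3]
finger_gap: 39.0
```

move_arm:
  motion: "0.03 0.03 -0.03 0 0 0;0.05 0.05 -0.06 0 0 0;0.05 0.05 -0.09 0 0 0;0.05 0.05 -0.09 0 0 0;0.05 0.05 -0.09 0 0 0"

```text
time: 4.15
tool_pos: [562.5, 101.4, 163.4]
tcp_rot: [-90.0, -0.0, -23.8]
ft_force: [0.7, 1.0, 5.8]
finger_gap: 38.9
```

Tooth contact reads about 5 N. Next I'll rock clockwise at this light load.

move_arm:
  motion: "0 0 0 0 0 -1;0 0 0 0 0 -2;0 0 0 0 0 -3;0 0 0 0 0 -4;0 0 0 0 0 -5;0 0 0 0 0 -6;0 0 0 0 0 -7;0 0 0 0 0 -8;0 0 0 0 0 -9;0 0 0 0 0 -10"

```text
time: 4.98
tool_pos: [562.4, 101.3, 163.4]
tcp_rot: [-90.0, -0.0, -33.8]
ft_force: [-0.1, 0.5, 6.5]
finger_gap: 38.8
```

```bash
python3 -c "
from h import *
s=readout.sense();print(s['tool_pos'],s['ft_force'],s['wrist_torque'])"
```

```text
[562.40676891 101.28915575 163.38989268] [-0.13060428  0.50061728  6.46183828] [-0.12298424  0.25182019  0.09407039]
```

move_arm:
  motion: "0 0 0 0 0 -1;0 0 0 0 0 -2;0 0 0 0 0 -3;0 0 0 0 0 -4;0 0 0 0 0 -5;0 0 0 0 0 -6;0 0 0 0 0 -7;0 0 0 0 0 -8;0 0 0 0 0 -9;0 0 0 0 0 -10"

```text
time: 5.82
tool_pos: [562.3, 101.2, 163.4]
tcp_rot: [-90.1, -0.0, -43.8]
ft_force: [-1.9, -1.1, 6.1]
finger_gap: 38.8
```

```bash
python3 -c "
from h import *
s=readout.sense();print(s['tool_pos'],s['ft_force'],s['wrist_torque'])"
```

```text
[562.29652408 101.1676434  163.38120929] [-1.86841459 -1.12138743  6.1226844 ] [-0.14970762  0.32632742  0.09229364]
```

```bash
cat >> h.py <<'E'
def flag(s):
    im=s["image"].astype(int);m=(im[...,2]>140)&(im[...,1]<70)&(im[...,0]<70)
    v,u=np.nonzero(m);k=(u>285)&(u<345)&(v>225)&(v<262);u,v=u[k],v[k]
    c=np.array([562.,100.5]);a=[]
    for x in zip(u,v):
        p=ray(s,x,122)[:2]-c
        a.append((np.hypot(*p),np.degrees(np.arctan2(p[1],p[0]))))
    a=np.array(a).reshape(-1,2);return len(a),a.mean(0) if len(a) else None
E
python3 -c "
from h import *
import pickle
print(flag(pickle.load(open('scene0.pkl','rb'))),flag(eyes.snapshot('scene')))"
```

```text
(25, array([46.78561769, 45.93361581])) (23, array([46.74378739, 45.82425514]))
```

move_arm:
  motion: "0 0 0 0 0 -1;0 0 0 0 0 -2;0 0 0 0 0 -3;0 0 0 0 0 -4;0 0 0 0 0 -5;0 0 0 0 0 -6;0 0 0 0 0 -7;0 0 0 0 0 -8;0 0 0 0 0 -9;0 0 0 0 0 -10"

```text
time: 6.7
tool_pos: [562.1, 101.1, 162.3]
tcp_rot: [-90.1, 0.0, -53.9]
ft_force: [-0.7, -4.2, -0.6]
finger_gap: 38.7
```

```bash
python3 -c "
from h import *
s=readout.sense();print(s['tool_pos'],s['ft_force'],s['wrist_torque'],flag(eyes.snapshot('scene')))"
```

```text
[562.08564155 101.13181018 162.32830175] [-0.73098443 -4.24651658 -0.5841609 ] [-0.74640357  0.14179801  0.06377251] (23, array([46.74378739, 45.82425514]))
```

At -53.9° the force vanished and z dropped 1.1 mm, so the dogs have entered a gap. The flag hasn't moved. I'll ease down with no further rotation.

move_arm:
  motion: "0 -0.03 0 0 0 0;0 -0.05 -0.03 0 0 0;0 -0.05 -0.06 0 0 0;0 -0.05 -0.09 0 0 0;0 -0.05 -0.1 0 0 0;0 -0.05 -0.1 0 0 0"

```text
time: 7.25
tool_pos: [562.1, 101.2, 161.6]
tcp_rot: [-90.0, 0.0, -53.8]
ft_force: [-3.2, -4.4, 0.0]
finger_gap: 39.3
```

move_arm:
  motion: "-0.03 -0.03 -0.05 0 0 0;-0.03 -0.03 -0.1 0 0 0;-0.03 -0.03 -0.15 0 0 0;-0.03 -0.03 -0.2 0 0 0;-0.03 -0.03 -0.25 0 0 0;-0.03 -0.03 -0.3 0 0 0;-0.03 -0.03 -0.35 0 0 0;-0.03 -0.03 -0.35 0 0 0;-0.03 -0.03 -0.35 0 0 0"

```text
time: 8.0
tool_pos: [562.1, 101.0, 158.2]
tcp_rot: [-90.0, 0.0, -53.8]
ft_force: [-2.3, -1.4, -0.9]
finger_gap: 38.8
```

```bash
python3 -c "
from h import *
s=readout.sense();print(s['tool_pos'],s['ft_force'],s['wrist_torque'],flag(eyes.snapshot('scene')))"
```

```text
[562.14810408 101.03695441 158.20568411] [-2.33419872 -1.35950771 -0.8999162 ] [-0.385047    0.56424717  0.04432986] (23, array([46.74378739, 45.82425514]))
```

move_arm:
  motion: "0 0 -0.04 0 0 0;0 0 -0.08 0 0 0;0 0 -0.12 0 0 0;0 0 -0.16 0 0 0;0 0 -0.2 0 0 0;0 0 -0.2 0 0 0"

```text
time: 8.55
tool_pos: [562.2, 101.0, 156.3]
tcp_rot: [-90.0, 0.0, -53.8]
ft_force: [-3.0, -0.4, -0.3]
finger_gap: 38.9
```

move_arm:
  motion: "0 0 -0.03 0 0 0;0 0 -0.06 0 0 0;0 0 -0.08 0 0 0;0 0 -0.08 0 0 0;0 0 -0.08 0 0 0"

```text
time: 8.97
tool_pos: [562.2, 101.0, 155.8]
tcp_rot: [-90.0, 0.0, -53.8]
ft_force: [-4.7, -0.1, 3.3]
finger_gap: 38.9
```

move_arm:
  motion: "-0.03 0 -0.02 0 0 0;-0.03 0 -0.04 0 0 0;-0.03 0 -0.04 0 0 0;-0.03 0 -0.04 0 0 0"

```text
time: 9.3
tool_pos: [562.2, 101.0, 155.8]
tcp_rot: [-90.0, -0.0, -53.8]
ft_force: [-4.6, 0.2, 6.0]
finger_gap: 39.2
```

Run:
```python
from h import *
st=readout.sense();print(st["tool_pos"],st["ft_force"],st["wrist_torque"])
s=eyes.snapshot("scene");print(flag(s));c=s["image"][170:270,240:370]
cv2.imwrite("pics/c4.png",cv2.resize(c,None,fx=6,fy=6,interpolation=cv2.INTER_CUBIC))
```

```text
[562.2330292  100.96494558 155.79218204] [-4.58464364  0.24630775  6.04005366] [-0.26658283  1.08526337  0.00321088]
(23, array([46.74378739, 45.82425514]))
```

View pics/c4.png

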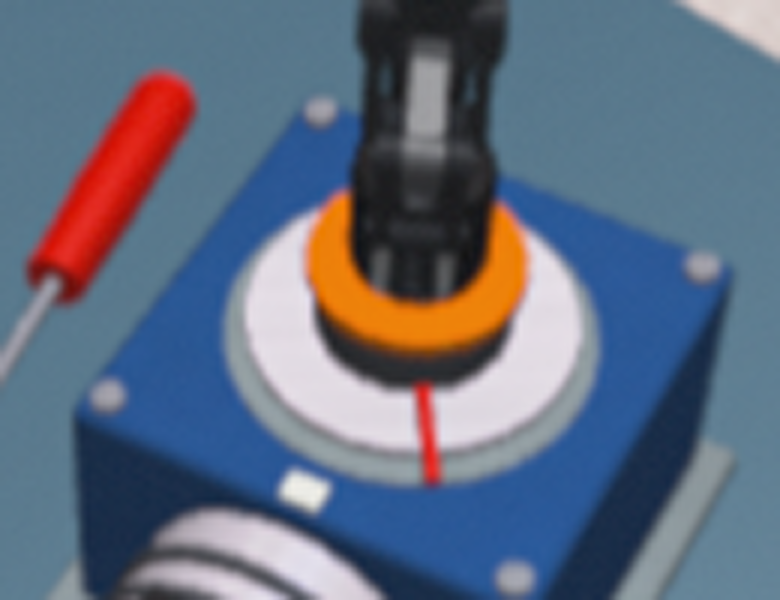

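The flange sits on the cup rim with no gap, so the knob is home. The flag tip at (432,482) is unmoved. I'll turn clockwise 30°.

move_arm:
  motion: "-0.02 0 0.01 0 0 -2;-0.02 0 0.02 0 0 -5;-0.02 0 0.02 0 0 -8;-0.02 0 0.02 0 0 -11;-0.02 0 0.02 0 0 -14;-0.02 0 0.02 0 0 -18;-0.02 0 0.02 0 0 -22;-0.02 0 0.02 0 0 -26;-0.02 0 0.02 0 0 -29;-0.02 0 0.02 0 0 -30"

```text
time: 10.18
tool_pos: [561.6, 100.8, 155.8]
tcp_rot: [-90.0, -0.0, -84.0]
ft_force: [-6.0, -0.2, 5.9]
finger_gap: 39.1
```

Run:
```python
from h import *
st=readout.sense();print(st["tool_pos"],st["ft_force"],st["wrist_torque"])
s=eyes.snapshot("scene");print(flag(s));c=s["image"][170:270,240:370]
cv2.imwrite("pics/c5.png",cv2.resize(c,None,fx=6,fy=6,interpolation=cv2.INTER_CUBIC))
```

```text
[561.63164303 100.84058942 155.76513447] [-6.04298823 -0.23312754  5.90782479] [-0.15541033  1.28699337  0.13777949]
(23, array([46.60724869, 19.71452626]))
```

View pics/c5.png

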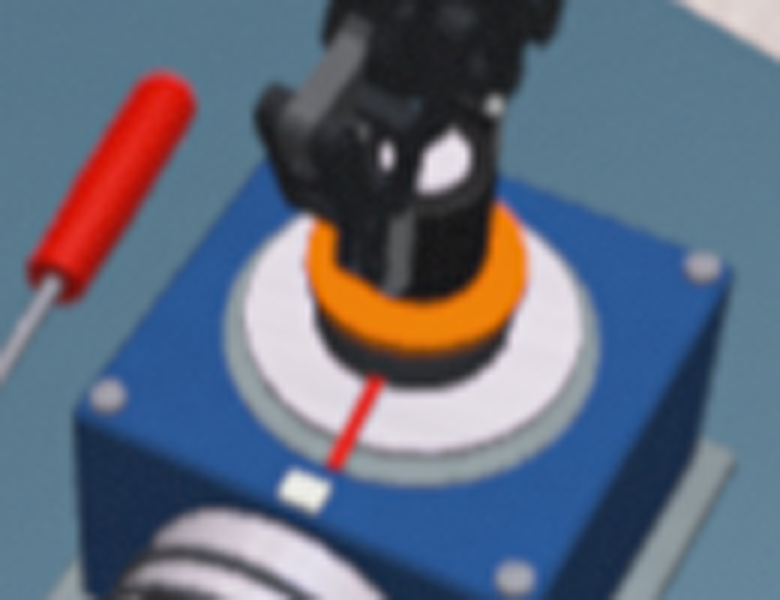

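The flag followed the knob and its tip is now at (336,468), 26° of motion and about 6.5° short of the mark at (304,491).

move_arm:
  motion: "-0.04 0 0 0 0 -2;-0.04 0 0.01 0 0 -4;-0.04 0 0.02 0 0 -5.5;-0.04 0 0.02 0 0 -6.5;-0.04 0 0.02 0 0 -6.5;-0.04 0 0.02 0 0 -6.5"

```text
time: 10.73
tool_pos: [561.5, 100.8, 155.8]
tcp_rot: [-90.0, -0.0, -90.2]
ft_force: [-4.1, -1.5, 4.9]
finger_gap: 39.1
```

Run:
```python
from h import *
st=readout.sense();print(st["tool_pos"],st["ft_force"],st["wrist_torque"])
s=eyes.snapshot("scene");print(flag(s));c=s["image"][170:270,240:370]
cv2.imwrite("pics/c6.png",cv2.resize(c,None,fx=6,fy=6,interpolation=cv2.INTER_CUBIC))
```

```text
[561.47572292 100.81772695 155.81845125] [-4.112966   -1.473161    4.91351201] [-0.18975861  1.01937795  0.03736054]
(24, array([45.12379583, 13.64422429]))
```

View pics/c6.png

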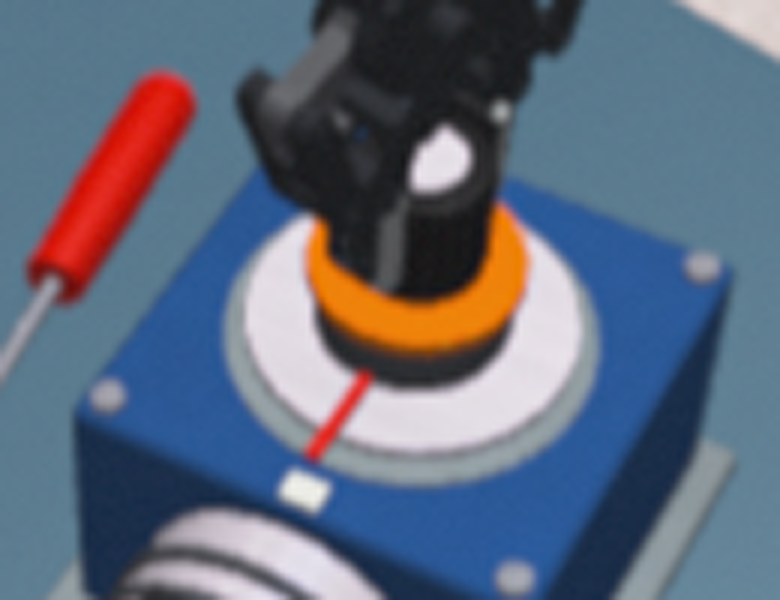

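The flag tip at (315,459) points at the mark, measured at 13.6° against 12–13° for the mark. Releasing.

move_arm:
  motion: "0 0 0 0 0 0;0 0 0 0 0 0;0 0 0 0 0 0;0 0 0 0 0 0;0 0 0 0 0 0;0 0 0 0 0 0;0 0 0 0 0 0;0 0 0 0 0 0"
  fingers: 8.5

```text
time: 11.45
tool_pos: [561.3, 100.9, 155.6]
tcp_rot: [-90.0, 0.0, -90.3]
ft_force: [0.4, 0.4, 0.5]
finger_gap: 85.2
```

move_arm:
  motion: "0 0 1 0 0 0;0 0 2.5 0 0 0;0 0 4.5 0 0 0;0 0 7 0 0 0;0 0 10 0 0 0;0 0 13 0 0 0;0 0 13 0 0 0;-8 0 13 0 0 0;-12 0 13 0 0 0;-12 0 13 0 0 0"

```text
time: 12.28
tool_pos: [439.7, 100.9, 285.2]
tcp_rot: [-90.1, -0.0, -90.3]
ft_force: [-0.3, -0.3, 1.7]
finger_gap: 85.0
```

Run:
```python
from h import *
st=readout.sense();print(st["tool_pos"],st["ft_force"],st["finger_gap"])
s=eyes.snapshot("scene");print(flag(s));c=s["image"][170:270,240:370]
t=eyes.snapshot("top")["image"][170:260,215:315]
a=cv2.resize(c,None,fx=4,fy=4,interpolation=cv2.INTER_CUBIC);b=cv2.resize(t,(280,252),interpolation=cv2.INTER_CUBIC)
o=np.zeros((400,800,3),np.uint8);o[:,:520]=a;o[:252,520:]=b;cv2.imwrite("pics/c7.png",o)
```

```text
[439.72386591 100.86243451 285.20465942] [-0.33022385 -0.29360272  1.65759879] 84.99208217362157
(24, array([46.52140979, 13.52183404]))
```

View pics/c7.png

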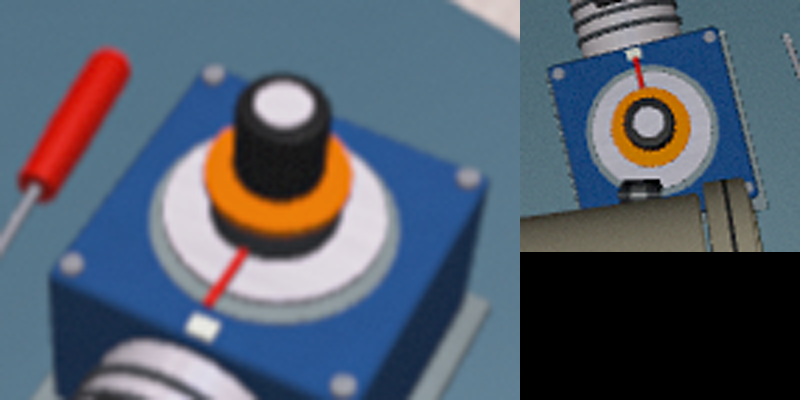

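Both views show the flag on the white mark: tip at (208,305) and mark at (203,327) in scene, lined up in the top view as well. The flange is seated on the cup and the gripper is clear, so I'm handing in.

```bash
python3 -c "
from h import *
print(r.hand_in())"
```

```text
the job is handed in; nothing more can be done
None
```

The knob is home and in mesh, the red flag is on the white mark, and the job was handed in at about 12 s; no verdict is reported.

- **Meshing:** I gripped the knob, eased it down until the teeth touched, and turned it clockwise about 30° with the wrist reading no more than 6.5 N upward at each check. The load then vanished as the dogs dropped into a gap. I lowered it to the solid stop, about 8 mm below first tooth contact, as expected.
- **Setting the flag:** I turned the knob another 36.5° clockwise, of which about 4° was play, then released it and backed away.
- **Last checks:** The flag measured 13.5°, against 12–13° for the mark, so it is off by about 0.03 rad or less (limit 0.1). The flange still sits on the cup rim after release, and the gripper is open and clear of everything.
- **Not fully checked:** Forces were read only at the end of each move, so a brief peak within a move would not have shown. The screwdriver looked unmoved in the final picture. The multimeter and coupling were outside it, but the arm never went near them at bench height.

There was a side load of up to about 7 N while gripping, from a roughly 1 mm centring error; I reduced it by recentring. No check failed or disagreed.

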